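# Lock a mounted oil lamp into its transit cradle

## Robot

A 7-joint arm with a two-finger parallel gripper is mounted at the origin on the work surface. World frame = base frame: x ahead of the robot, y to its left, z up, the work surface at z = 0. Lengths are in mm, angles in rad, forces in N, time in s.
With the tool pointing down it reaches from about 425 to 950 mm from the base axis. Payload 4.7 kg.
Tool frame: the origin (TCP) lies at the very end of the fingers, on their centre line; the grasp point (between the pads) lies 19 mm behind it; z points along the fingers, y is the line along which they close (so a half turn about z gives the same grasp; the last joint's range is limited). The gripper opens to 87 mm and grips with 3 to 60 N. Pads are 19 mm wide; open, the fingers measure 117 mm over their backs; the gripper's body (75 mm by 190 mm) begins 51 mm behind the grasp point.
Start: joints at [-1.156, 0.469, -0.049, 1.532, 0.024, 1.141, -0.082], TCP at [289.791, 609.648, 222.573] pointing down, gripper open.
Joint ranges: [-2.59, 2.59], [-0.33, 1.99], [-1.39, 1.29], [0.1, 2.45], [-1.04, 4.18], [0.21, 1.99], [-2.66, 2.66]. Speed limits (rad/s): [2.57, 2.57, 3.14, 3.14, 3.14, 3.14, 3.14].

## Interface

Orientations are given as a unit quaternion [w, x, y, z].
In Python, from station import status, optics, job gives the robot as it stands. The module is installed in compiled form; this text tells all that it offers.
- The arm moves only by the tool arm_command, never from a script. Its arguments are lists of equal length, an entry for each row: "rotation": the turn, a rotation vector about the tool's x, y, z scaled (see below), a list of three; "travel": the shift along the tool's x, y, z scaled (see below), a list of three; "hand": the opening, from -1 (shut) to 1 (fully open). In form: {"rotation": [[ax, ay, az], ...], "travel": [[tx, ty, tz], ...], "hand": [hand, ...]}. A call has exactly 5 rows; each row is the pose to reach, as a shift and turn from the pose commanded when the call began, along the tool's axes at that moment; what a row does not reach only later rows make up. The controller multiplies each number of a shift by 0.15 m and each number of a turn by 2 rad. A row lasts 1/8 s, in which the tool goes at most 62.5 mm and 10.7 degrees, less where a joint would pass 70% of its speed; a pose out of reach is approached as far as the arm can. A call with a number of a shift or a turn outside -1 to 1 is refused whole. A call with a gripper value outside its range is refused whole. The fingers move at their own pace and stop on an object; "newtons" is the grip in N (left out, the last holds). Time passes only in rows, so rows that repeat a pose let the fingers close, or fill a call up. It gives the time, the measured TCP pose, the force, the opening and the grip force at its end, in the units of the state.
- status.observe(): the state, without advancing time (a new reading comes with each control period).
- optics.grab_frame(name): name is "scene" or "top" or "wrist"; returns a dict with "pixels" (420x560x3 uint8, red, green, blue), "z_map" (420x560 float32, mm along the optical axis (not along the pixel's ray), 0 where there is no reading), "fx", "fy", "cx", "cy" (pixels), "R" (3x3) and "t" (3): a world point X has camera coordinates R X + t. Camera axes: x right, y down, z forward; pixel columns grow to the right and rows downward; lengths in mm; the calibration is good to about 2 mm. A picture is of the moment at which its call begins.
- job.close_job(): hands the job in; it is judged then, once.
The state is a dict: "clock": time; "joint_positions": joint angles; "dq": joint speeds; "joint_efforts": joint torques, N m; "eef_pos": TCP position; "tcp_rot": TCP orientation; "force": force on the tool from outside, world axes, zero at the start; "wrist_torque": the same for the moment, N m; "width": finger opening in mm; "grip_force": force on a finger pad.
Only numpy, scipy, OpenCV 4.12 (cv2) and the standard library are available. Lean on these libraries where they do the work, as an engineer would, in place of code of your own. Each camera call takes 0.05 s, during which the arm holds its last target. There are 200 camera calls.

## Task

Push the wooden board that carries the terracotta lamp along its plywood cradle until it is fully home against the end stop, then push the toggle clamp's black-gripped lever over its dead point until it snaps down into lock and the clamp's rubber foot holds the board. Only push: the board must stay flat in the cradle and the lamp is fragile, so do not touch it. Leave everything else on the table where it is.

Things in the scene. Friction and masses are not known exactly. Their poses are not given: they have to be found in the camera images.
- cradle: Fixed plywood cradle. Origin: on the table, below the board's centre when the board is home; x along the channel to the end stop, y to the clamp, z up. Plate 8 mm thick, x -138 to 66, y -61 to 61 mm (under the clamp y to 146). Guide rails along x at y +-47 to +-58, x -105 to 50, tops 20 mm above the table. Channel open at its -x end
- stop (a point): Middle of the end stop's face, x = 50 mm in the cradle's frame, 18 mm above the table; the stop is 14 mm thick, its top 28 mm above the table
- board: Loose pale wooden board in the channel, 100 (x) by 90 (y) by 18 mm, 0.3 to 0.6 kg; origin: centre of its underside; axes as the cradle's. Lies on the plate (top 26 mm above the table), starts 35 to 65 mm short of home; home is x = 0 in the cradle's frame. Slides with 2 mm play a side against 2 to 10 N of friction; push it at its -x end face
- lamp: Fragile terracotta oil lamp fixed on the board, not to be touched. Origin: centre of its underside, at x = 4, y = -14 mm on the board's top. Body 56 mm across, 30 mm tall; spout to 43 mm from the origin along -x, loop handle to 39 mm along +x
- lever (a joint): Lever angle, rad. 0: open, nearly upright (83 degrees above horizontal, leaning to cradle +y). 1.3: locked, pointing to cradle +y, 9 degrees above horizontal. A spring drives it away from its dead point at about 0.85: released before, it flies back to 0; past it, it snaps by itself to 1.3. Needs at most 0.6 Nm (6 N near its end)
- lever_pivot (a point): Lever's pivot, 58 mm above the table, at x = 15, y = 88 mm in the cradle's frame, axis along cradle x, between steel cheeks (x 0 to 30, y 69 to 103 mm, 63 mm above the table). The lever's end swings from upright over to cradle +y and down
- lever_end (a point): Centre of the lever's outer end, 120 mm from the pivot. The lever is straight; a black round grip, 18 mm thick, covers its outer 76 mm, a steel bar 12 by 10 mm the rest
- foot: Rubber foot, 12 mm across, on a short spring at the end of the clamp arm, which the lever moves. Origin near its underside. Open: in the air over the board's +y edge (arm and foot at x 8 to 22, y 25 to 90 mm of the cradle, up to 105 mm above the table). Locked: presses on the board's top with a few N
- bracelet_a: Bystander, leave alone: blue glass bracelet, 72 mm across, 9 mm high; origin at the centre of its underside
- bracelet_b: Bystander, leave alone: blue glass bracelet, 66 mm across, 9 mm high; origin at the centre of its underside
- bracelet_c: Bystander, leave alone: small green glass ring, 48 mm across, 9 mm high; origin at the centre of its underside
- sherd: Bystander, leave alone: terracotta sherd, about 65 by 40 by 12 mm; origin at the centre of its underside
- jar: Bystander, leave alone: amber jar with white lid, 48 mm across, 55 mm tall; origin at the centre of its underside
- brush: Bystander, leave alone: soft brush, 170 mm long, lying flat; origin at the centre of its underside
- swatch: Bystander, leave alone: small closed cardboard box, 70 by 50 by 35 mm; origin at the centre of its underside
Mind the look-alikes: they are no part of the job. There is more than one size of the board; the job needs the middle-sized.

How it is judged (in metres and radians):
On the way, in this order (a step that is already met when the one before it is completed fails the run):
1. the board is home against the end stop while the clamp is still open (x of board in the frame of cradle above -0.003 m and value of joint lever below 0.4 rad), for 0.2 s.
2. the lever has snapped into lock (value of joint lever above 1.2 rad), for 0.2 s.
At the end, for the whole second after the job is handed in: The lever is locked (over 1.2 rad), the board lies flat in the cradle within 3 mm of the end stop, at rest, and the clamp's foot presses on it with more than 2 N (value of joint lever above 1.2 rad and x of board in the frame of cradle above -0.003 m and height (world z) of board below 0.011 m and angle between board's own z axis and vertical below 0.05 rad and contact force between foot and board above 2 N and linear speed of board below 0.02 m/s); the robot touches nothing.
It fails at once if the board is lifted or tipped (over 8 mm or 0.12 rad) (height (world z) of board above 0.016 m or angle between board's own z axis and vertical above 0.12 rad).
It fails at once if the robot touches the lamp (contact force between any of the fingers, the arm and lamp above 1 N).
It fails at once if another thing on the table is moved by more than 20 mm (distance of any of bracelet_a, bracelet_b, bracelet_c, sherd, jar, brush, swatch from where it was at the start of the episode above 0.02 m).
It also fails if it takes over 45 s, if anything falls off the work surface, if the arm or the gripper's body presses on something with over 40 N, if the wrist force passes 120 N, or if a joint passes its speed limit or range.

## Working session

There is one attempt and no reset: what is moved stays moved. The work goes in short steps, Python scripts to look and compute and a tool call to move; the robot and the scene stay as the last step left them, time stands still between calls to the robot, and variables do not carry over. Pictures are saved under pics/ and viewed, at most 10 in all, crops included, and the job is handed in when it is done.

Besides the shell and the picture viewer there is one more tool, called after "Emit:" by a JSON object that holds its "method" and its "body", one argument or row to a line. arm_command: Moves the arm, as the interface text tells. Shifts and turns lie within -1 to 1; 1 stands for 0.15 m of shift or 2 rad of turn. Its arguments: {"type":"object","properties":{"rotation":{"type":"array","items":{"type":"array","items":{"type":"number","minimum":-1,"maximum":1}}},"travel":{"type":"array","items":{"type":"array","items":{"type":"number","minimum":-1,"maximum":1}}},"hand":{"type":"array","items":{"type":"number"}},"newtons":{"type":"number"}},"required":["rotation","travel","hand"]}

```bash
mkdir -p pics
cat > h.py <<'E'
import numpy as np, cv2
from station import status, optics, job
def snap(n,f):
    d=optics.grab_frame(n); np.savez(f'pics/{f}.npz',**d); cv2.imwrite(f'pics/{f}.png',d['pixels'][:,:,::-1]); return d
def world(d,u,v,z=None):
    R,t=np.array(d['R']),np.array(d['t']); r=np.array([(u-d['cx'])/d['fx'],(v-d['cy'])/d['fy'],1.])
    if z is None: return R.T@(r*d['z_map'][int(v),int(u)]-t)
    a=R.T@r; c=-R.T@t; return c+a*(z-c[2])/a[2]
E
python3 - <<'E'
from h import *
a=snap('top','top1');b=snap('scene','scene1')
s=status.observe();print(s['eef_pos'],s['tcp_rot'],s['clock'],s['force'])
E
```

```text
[289.56513449 609.15344281 221.60090745] [-1.72020889e-04  2.20058090e-01  9.75486377e-01 -8.57497188e-04] 0.1 [-0.21455163  0.27496556 -0.69223545]
```

View pics/top1.png

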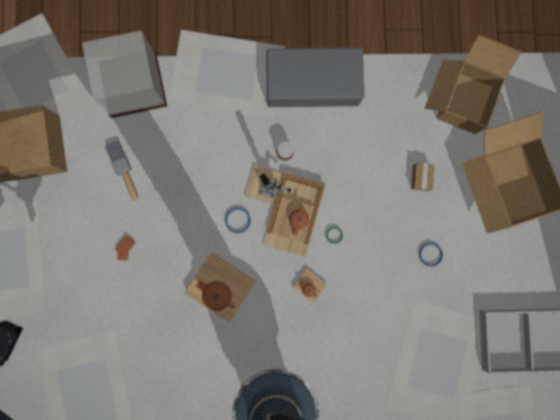

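View pics/scene1.png

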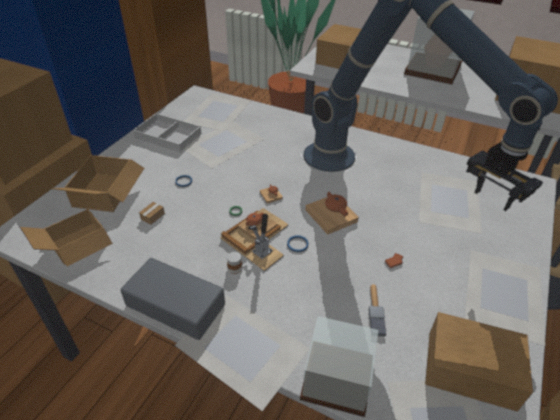

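The top view shows the cradle around (295,213), with its open end towards the robot (bottom), the stop at the top and the clamp on its left at about (268,185). The jar is near (285,150), the blue bracelet at (237,220) and the green ring at (334,234). I'll enlarge it.

Run:
```python
from h import *
d=dict(np.load('pics/top1.npz'))
c=d['pixels'][135:265,215:355][:,:,::-1]
cv2.imwrite('pics/c1.png',cv2.resize(c,None,fx=4.5,fy=4.5,interpolation=cv2.INTER_CUBIC))
print(d['fx'],d['R'],d['t'])
for p in [(285,150),(237,209)]:print(world(d,*p))
```

```text
453.66057525411105 [[-0.01753403 -0.99965663  0.01947267]
 [-0.99698057  0.01600698 -0.07598369]
 [ 0.0756459  -0.02074618 -0.9969189 ]] [  -4.14750452  530.54860296 1210.19243132]
[698.05494642 -37.71984628  55.69583608]
[546.43374644  94.70283146   9.50922952]
```

View pics/c1.png

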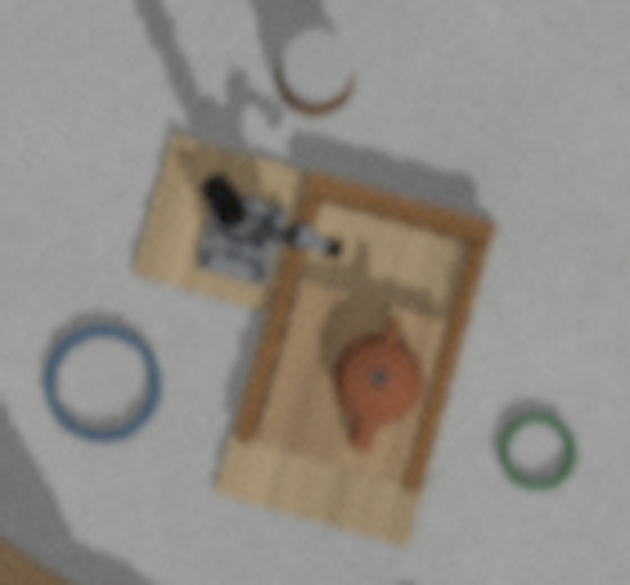

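The crop shows the plate's near corners at (215,490) and (408,545). The stop's outer corners are at (308,170) and (493,220), and the lever is upright at (222,200). The foot is at (333,247), the board's -x edge lies at the rails' ends and the lamp's spout at (360,445). Next I fit the cradle pose.

Run:
```python
from h import *
from scipy.optimize import least_squares
d=dict(np.load('pics/top1.npz'))
P=[((215,490),(-138,61,8)),((408,545),(-138,-61,8)),((493,220),(64,-58,28)),((170,128),(66,146,8)),((135,270),(None,146,8)),((237,437),(-105,58,20)),((420,490),(-105,-58,20))]
W=[(world(d,215+u/4.5-.4,135+v/4.5-.4,m[2]),m) for (u,v),m in P]
def res(p):
    c,s=np.cos(p[2]),np.sin(p[2]);r=[]
    for w,m in W:
        dx,dy=w[0]-p[0],w[1]-p[1]; x,y=c*dx+s*dy,-s*dx+c*dy
        r+= [y-m[1]]+([] if m[0] is None else [x-m[0]])
    return r
q=least_squares(res,[580,-30,-.2],loss='soft_l1',f_scale=3);print(q.x,np.round(q.fun))
p=q.x;c,s=np.cos(p[2]),np.sin(p[2]);
def cr(w): return (c*(w[0]-p[0])+s*(w[1]-p[1]),-s*(w[0]-p[0])+c*(w[1]-p[1]))
for n,u,v,z in [('board edge L',280,452,26),('board edge R',395,480,26),('far L',300,280,26),('far R',440,313,26),('lampcap',380,377,56),('foot',333,247,100),('levertip',215,187,177),('spout',360,447,45)]:
    print(n,np.round(cr(world(d,215+u/4.5,135+v/4.5,z))))
for n,x,y in [('board-x edge',-100,0),('lever tip',15,103),('lock tip',15,206)]: print(n,p[0]+c*x-s*y,p[1]+s*x+c*y)
```

```text
[ 5.66272643e+02 -7.10640275e+01 -2.90622309e-01] [-0. -0.  0. -1.  1. -1.  2.  1. -2. -1.  1.  0. -0.]
board edge L [-107.   28.]
board edge R [-104.  -43.]
far L [-4. 44.]
far R [ -0. -42.]
lampcap [-50. -16.]
foot [10. 31.]
levertip [ 14. 101.]
spout [-92. -16.]
board-x edge 470.4660685617523 -42.40917817421031
lever tip 610.1581233907799 23.31851627526777
lock tip 639.672618185069 121.99928743681618
```

```bash
cat >> h.py <<'E'
from scipy.spatial.transform import Rotation as Rn
import json,os
C0=np.array([566.3,-71.1]);YAW=-0.2906;cc,ss=np.cos(YAW),np.sin(YAW)
def c2w(x,y,z): return np.array([C0[0]+cc*x-ss*y,C0[1]+ss*x+cc*y,z])
def w2c(w): a,b=w[0]-C0[0],w[1]-C0[1]; return np.round([cc*a+ss*b,-ss*a+cc*b,w[2]],1)
def cmd():
    if os.path.exists('cmd.json'): j=json.load(open('cmd.json')); return np.array(j[0]),Rn.from_quat(j[1])
    return np.array([289.791,609.648,222.573]),Rn.from_quat([.220058,.975486,-.000857,-.000172])
def issued(tr,ro):  # log the last row issued
    p,r=cmd(); p=p+r.apply(np.array(tr)*150); r=r*Rn.from_rotvec(np.array(ro)*2)
    json.dump([p.tolist(),r.as_quat().tolist()],open('cmd.json','w'))
GOAL=Rn.from_matrix(np.array([[-cc,-ss,0],[-ss,cc,0],[0,0,-1]]).T.T)  # columns set below
GOAL=Rn.from_matrix(np.column_stack([[-cc,-ss,0],[-ss,cc,0],[0,0,-1]]))
def to(w,rot=None):
    p,r=cmd(); print('travel',np.round(r.inv().apply(np.array(w)-p)/150,3),'rot',np.round((r.inv()*(rot or GOAL)).as_rotvec()/2,3))
E
python3 - <<'E'
from h import *
d=dict(np.load('pics/top1.npz'))
Z=d['z_map'];v,u=np.mgrid[0:420,0:560]
r=np.stack([(u-d['cx'])/d['fx'],(v-d['cy'])/d['fy'],np.ones_like(u)],-1)*Z[...,None]
X=(r-d['t'])@d['R']
for n,a,b,e,f in [('big',180,250,250,322),('small',290,262,330,305)]:
    q=X[b:f,a:e].reshape(-1,3);q=q[q[:,2]>12];print(n,q.min(0),q.max(0))
print(GOAL.as_matrix())
to([520,300,222]);to([520,0,222]);to(c2w(-135,0,120))
E
```

```text
big [247.61168621  12.46830547  13.06825147] [ 437.32782941  233.57525559 1246.85751139]
small [ 291.5569117  -142.77193623   12.01868693] [ 437.32782941   12.46830547 1246.85751139]
[[-0.95807213  0.28652712  0.        ]
 [ 0.28652712  0.95807213  0.        ]
 [ 0.          0.         -1.        ]]
travel [-2.272 -1.205  0.006] rot [-0.001 -0.    -0.077]
travel [-3.131 -3.012  0.009] rot [-0.001 -0.    -0.077]
travel [-2.724 -3.443  0.69 ] rot [-0.001 -0.    -0.077]
```

Emit:
{"method": "arm_command", "body": {
  "rotation": [
    [0, 0, -0.077],
    [0, 0, -0.077],
    [0, 0, -0.077],
    [0, 0, -0.077],
    [0, 0, -0.077]
  ],
  "travel": [
    [-0.25, -0.25, 0],
    [-0.5, -0.5, 0],
    [-0.75, -0.75, 0],
    [-1, -1, 0],
    [-1, -1, 0]
  ],
  "hand": [0, 0, 0, 0, 0]
}}

```text
clock: 0.72
eef_pos: [363.2, 405.0, 222.4]
tcp_rot: [0.0, 0.148, 0.989, -0.001]
force: [-0.3, 0.2, -0.0]
width: 47.2
grip_force: 0.0
```

Emit:
{"method": "arm_command", "body": {
  "rotation": [
    [0, 0, 0],
    [0, 0, 0],
    [0, 0, 0],
    [0, 0, 0],
    [0, 0, 0]
  ],
  "travel": [
    [-0.25, -0.25, 0],
    [-0.5, -0.5, 0],
    [-0.75, -0.75, 0],
    [-1, -1, 0],
    [-1, -1, 0]
  ],
  "hand": [0, 0, 0, 0, 0]
}}

```text
clock: 1.35
eef_pos: [463.7, 219.7, 222.4]
tcp_rot: [0.0, 0.148, 0.989, -0.001]
force: [-0.6, 0.4, 0.2]
width: 43.5
grip_force: 0.0
```

Run:
```python
from h import *
issued([-1,-1,0],[0,0,-.077]);issued([-1,-1,0],[0,0,0])
s=status.observe();print(cmd()[0],s['eef_pos'],s['width'],s['clock'],s['joint_positions'])
d=dict(np.load('pics/top1.npz'))
Z=d['z_map'];v,u=np.mgrid[0:420,0:560]
r=np.stack([(u-d['cx'])/d['fx'],(v-d['cy'])/d['fy'],np.ones_like(u)],-1)*Z[...,None]
X=(r-d['t'])@d['R'];X[Z==0]=0
for n,a,b,e,f in [('big',180,250,258,322),('small',290,262,330,305)]:
    q=X[b:f,a:e].reshape(-1,3);q=q[(q[:,2]>12)&(q[:,2]<300)];print(n,q.min(0),q.max(0))
to([450,70,222]);to(c2w(-135,0,120))
```

```text
[461.75508528 223.1729083  223.06735796] [463.66284146 219.67835794 222.43816449] 43.45749335071798 1.35 [-0.59672442  0.20308366  0.08279022  1.91738665 -0.01792228  1.02197284
  0.76744988]
big [247.61168621  47.71990044  13.06825147] [430.6382656  233.57525559  76.05384254]
small [ 291.5569117  -142.77193623   12.01868693] [380.28174655 -53.96451591  40.54619108]
travel [-0.217 -1.001  0.009] rot [-0.001 -0.     0.   ]
travel [-0.329 -1.679  0.69 ] rot [-0.001 -0.     0.   ]
```

Emit:
{"method": "arm_command", "body": {
  "rotation": [
    [0, 0, 0],
    [0, 0, 0],
    [0, 0, 0],
    [0, 0, 0],
    [0, 0, 0]
  ],
  "travel": [
    [-0.05, -0.25, 0],
    [-0.1, -0.5, 0],
    [-0.15, -0.75, 0],
    [-0.2, -1, 0],
    [-0.2, -1, 0]
  ],
  "hand": [0, 0, 0, 0, 0]
}}

```text
clock: 1.98
eef_pos: [447.3, 69.9, 222.5]
tcp_rot: [-0.0, 0.146, 0.989, -0.0]
force: [0.4, -0.2, 0.0]
width: 43.8
grip_force: 0.0
```

Emit:
{"method": "arm_command", "body": {
  "rotation": [
    [0, 0, 0],
    [0, 0, 0],
    [0, 0, 0],
    [0, 0, 0],
    [0, 0, 0]
  ],
  "travel": [
    [-0.03, -0.2, 0.2],
    [-0.08, -0.4, 0.4],
    [-0.11, -0.65, 0.6],
    [-0.11, -0.65, 0.8],
    [-0.11, -0.65, 0.8]
  ],
  "hand": [0, 0, 0, 0, 0]
}}

```text
clock: 2.6
eef_pos: [434.5, -25.5, 100.9]
tcp_rot: [-0.002, 0.143, 0.99, -0.0]
force: [-0.8, 0.3, -0.6]
width: 43.6
grip_force: 0.0
```

```bash
cat >> h.py <<'E'
def sync():
    s=status.observe(); q=s['tcp_rot']; json.dump([list(s['eef_pos']),[q[1],q[2],q[3],q[0]]],open('cmd.json','w')); print('cradle',w2c(s['eef_pos']),s['width'],s['clock'],np.round(s['force'],1))
E
python3 - <<'E'
from h import *
sync(); to(c2w(-132,0,13)); snap('wrist','w1'); snap('top','top2')
E
```

```text
cradle [-139.4    5.9  100.9] 43.5814189165451 2.6 [-0.8  0.3 -0.6]
travel [-0.052 -0.039  0.586] rot [-0.001 -0.002  0.002]
```

View pics/w1.png

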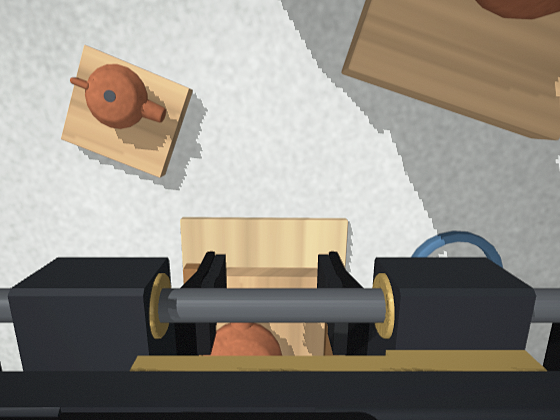

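The wrist view shows the plate's -x edge at row 218 and the board's end face at about row 268. The fingers straddle the lamp's spout, and the small look-alike at (125,110) is clear. I'll descend behind the board.

Emit:
{"method": "arm_command", "body": {
  "rotation": [
    [0, 0, 0],
    [0, 0, 0],
    [0, 0, 0],
    [0, 0, 0],
    [0, 0, 0]
  ],
  "travel": [
    [-0.03, -0.02, 0.12],
    [-0.05, -0.04, 0.3],
    [-0.05, -0.04, 0.48],
    [-0.05, -0.04, 0.58],
    [-0.05, -0.04, 0.58]
  ],
  "hand": [0, 0, 0, 0, 0]
}}

```text
clock: 3.32
eef_pos: [441.3, -34.5, 15.6]
tcp_rot: [-0.0, 0.144, 0.99, 0.0]
force: [0.5, -0.4, 0.2]
width: 43.5
grip_force: 0.0
```

Run:
```python
from h import *
sync(); to(c2w(-62,0,14))
```

```text
cradle [-130.2   -0.7   15.6] 43.48276564162289 3.325 [ 0.5 -0.4  0.2]
travel [-0.455  0.004  0.01 ] rot [ 0.    -0.     0.001]
```

Emit:
{"method": "arm_command", "body": {
  "rotation": [
    [0, 0, 0],
    [0, 0, 0],
    [0, 0, 0],
    [0, 0, 0],
    [0, 0, 0]
  ],
  "travel": [
    [-0.05, 0.004, 0.01],
    [-0.11, 0.004, 0.01],
    [-0.17, 0.004, 0.01],
    [-0.23, 0.004, 0.01],
    [-0.28, 0.004, 0.01]
  ],
  "hand": [0, 0, 0, 0, 0]
}}

```text
clock: 3.95
eef_pos: [478.9, -46.0, 14.0]
tcp_rot: [-0.003, 0.144, 0.99, 0.0]
force: [-6.7, 1.7, 4.5]
width: 43.8
grip_force: 3.5
```

Emit:
{"method": "arm_command", "body": {
  "rotation": [
    [0, 0, 0],
    [0, 0, 0],
    [0, 0, 0],
    [0, 0, 0],
    [0, 0, 0]
  ],
  "travel": [
    [-0.03, 0, 0],
    [-0.06, 0, 0],
    [-0.09, 0, 0],
    [-0.12, 0, 0],
    [-0.15, 0, 0]
  ],
  "hand": [0, 0, 0, 0, 0]
}}

```text
clock: 4.58
eef_pos: [501.0, -52.6, 14.0]
tcp_rot: [-0.002, 0.144, 0.99, 0.0]
force: [-6.8, 2.4, 5.6]
width: 43.7
grip_force: 3.5
```

Run:
```python
from h import *
sync()
```

```text
cradle [-67.9  -1.   14. ] 43.68742050543864 4.575 [-6.8  2.4  5.6]
```

Emit:
{"method": "arm_command", "body": {
  "rotation": [
    [0, 0, 0],
    [0, 0, 0],
    [0, 0, 0],
    [0, 0, 0],
    [0, 0, 0]
  ],
  "travel": [
    [-0.015, 0, 0],
    [-0.03, 0, 0],
    [-0.045, 0, 0],
    [-0.06, 0, 0],
    [-0.07, 0, 0]
  ],
  "hand": [0, 0, 0, 0, 0]
}}

```text
clock: 5.2
eef_pos: [505.7, -54.0, 13.4]
tcp_rot: [-0.008, 0.144, 0.99, 0.001]
force: [-18.8, 5.0, 14.7]
width: 43.1
grip_force: 9.8
```

Run:
```python
from h import *
sync()
```

```text
cradle [-63.   -0.9  13.4] 43.066931961178035 5.2 [-18.8   5.   14.7]
```

Emit:
{"method": "arm_command", "body": {
  "rotation": [
    [0, 0, 0],
    [0, 0, 0],
    [0, 0, 0],
    [0, 0, 0],
    [0, 0, 0]
  ],
  "travel": [
    [-0.01, 0, 0],
    [-0.02, 0, 0],
    [-0.03, 0, 0],
    [-0.03, 0, 0],
    [-0.03, 0, 0]
  ],
  "hand": [0, 0, 0, 0, 0]
}}

```text
clock: 5.82
eef_pos: [505.7, -54.0, 13.0]
tcp_rot: [-0.013, 0.144, 0.99, 0.001]
force: [-24.3, 8.2, 23.0]
width: 43.7
grip_force: 13.1
```

Run:
```python
from h import *
sync()
d=snap('top','top3');e=snap('scene','scene3')
c=d['pixels'][150:265,235:345][:,:,::-1]; f=e['pixels'][190:280,190:310][:,:,::-1]
c=cv2.resize(c,(440,460),interpolation=cv2.INTER_CUBIC)
cv2.imwrite('pics/c3.png',c)
cv2.imwrite('pics/f3.png',cv2.resize(f,None,fx=6,fy=6,interpolation=cv2.INTER_CUBIC))
```

```text
cradle [-62.9  -0.9  13. ] 43.70691453125629 5.825 [-24.3   8.2  23. ]
```

View pics/f3.png

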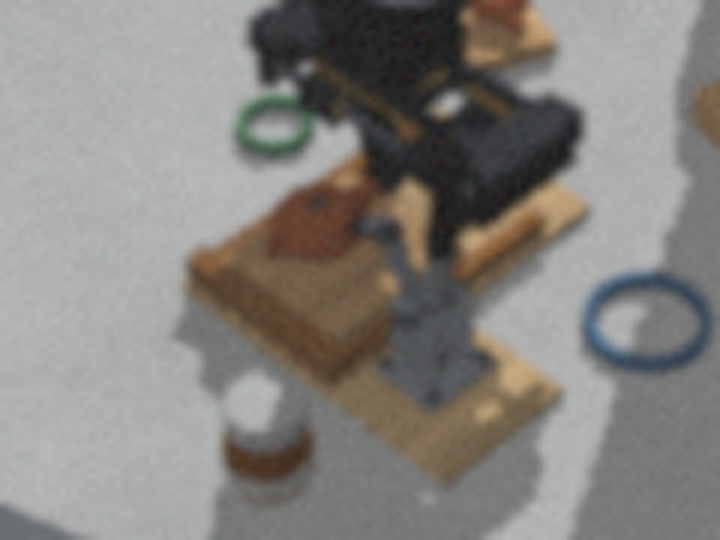

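The scene crop shows the board flush against the stop near (290,310), with no dark gap, and the stall is hard at x=-63. The board is home, so I back off and rise.

Emit:
{"method": "arm_command", "body": {
  "rotation": [
    [0, 0, 0],
    [0, 0, 0],
    [0, 0, 0],
    [0, 0, 0],
    [0, 0, 0]
  ],
  "travel": [
    [0.06, 0, 0],
    [0.14, 0, 0],
    [0.22, 0, 0],
    [0.25, 0, -0.2],
    [0.25, 0, -0.5]
  ],
  "hand": [0, 0, 0, 0, 0]
}}

```text
clock: 6.55
eef_pos: [480.7, -46.6, 89.2]
tcp_rot: [-0.001, 0.144, 0.99, -0.0]
force: [0.9, 0.2, -0.0]
width: 43.3
grip_force: 0.0
```

Emit:
{"method": "arm_command", "body": {
  "rotation": [
    [0, 0, 0],
    [0, 0, 0],
    [0, 0, 0],
    [0, 0, 0],
    [0, 0, 0]
  ],
  "travel": [
    [0, 0, -0.2],
    [0, 0, -0.4],
    [0, 0, -0.5],
    [0, 0, -0.5],
    [0, 0, -0.5]
  ],
  "hand": [-1, -1, -1, -1, -1]
}}

```text
clock: 7.18
eef_pos: [480.8, -46.6, 163.0]
tcp_rot: [-0.001, 0.144, 0.99, -0.0]
force: [-0.2, -0.1, -0.2]
width: 3.7
grip_force: 0.0
```

Run:
```python
from h import *
sync(); to(c2w(15,50,140)); to(c2w(15,75,140))
d=snap('top','top4')
cv2.imwrite('pics/c4.png',cv2.resize(d['pixels'][150:265,235:345][:,:,::-1],None,fx=5,fy=5,interpolation=cv2.INTER_CUBIC))
```

```text
cradle [-89.  -1. 163.] 3.7237855740727994 7.175 [-0.2 -0.1 -0.2]
travel [-0.694  0.339  0.152] rot [-0.    -0.001  0.   ]
travel [-0.694  0.506  0.152] rot [-0.    -0.001  0.   ]
```

View pics/c4.png

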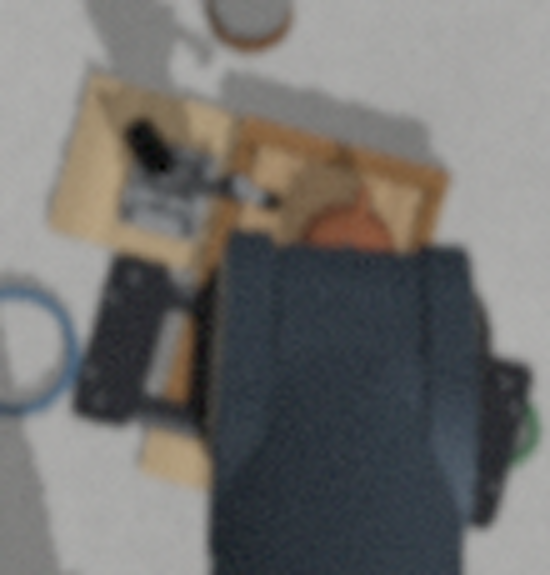

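The board now lies against the stop's inner face, and the lever is still upright at (150,145). Next I move beside the lever.

Emit:
{"method": "arm_command", "body": {
  "rotation": [
    [0, 0, 0],
    [0, 0, 0],
    [0, 0, 0],
    [0, 0, 0],
    [0, 0, 0]
  ],
  "travel": [
    [-0.18, 0.08, 0],
    [-0.36, 0.16, 0.05],
    [-0.54, 0.24, 0.1],
    [-0.694, 0.32, 0.15],
    [-0.694, 0.32, 0.15]
  ],
  "hand": [-1, -1, -1, -1, -1]
}}

```text
clock: 7.85
eef_pos: [595.2, -29.7, 139.3]
tcp_rot: [-0.001, 0.144, 0.99, -0.0]
force: [-1.7, -0.0, 0.3]
width: 0.4
grip_force: 0.0
```

Run:
```python
from h import *
sync(); 
for th in [83,75,65,55,45,34,25,17]:
    t=np.radians(th); print(th); to(c2w(15, 88+92*np.cos(t)-22*np.sin(t), 58+92*np.sin(t)+12*np.cos(t)-14*np.sin(t)))
d=snap('scene','s5')
cv2.imwrite('pics/s5.png',cv2.resize(d['pixels'][150:280,180:330][:,:,::-1],None,fx=4.5,fy=4.5,interpolation=cv2.INTER_CUBIC))
```

```text
cradle [ 15.8  47.9 139.3] 0.4368653097534247 7.85 [-1.7 -0.   0.3]
83
travel [0.005 0.196 0.016] rot [-0.001 -0.001  0.001]
75
travel [0.005 0.284 0.019] rot [-0.001 -0.001  0.001]
65
travel [0.004 0.394 0.036] rot [-0.001 -0.001  0.001]
55
travel [0.004 0.499 0.07 ] rot [-0.001 -0.001  0.001]
45
travel [0.004 0.597 0.117] rot [-0.001 -0.001  0.001]
34
travel [0.003 0.694 0.184] rot [-0.001 -0.001  0.001]
25
travel [0.003 0.761 0.249] rot [-0.001 -0.001  0.001]
17
travel [0.003 0.811 0.313] rot [-0.001 -0.001  0.001]
```

View pics/s5.png

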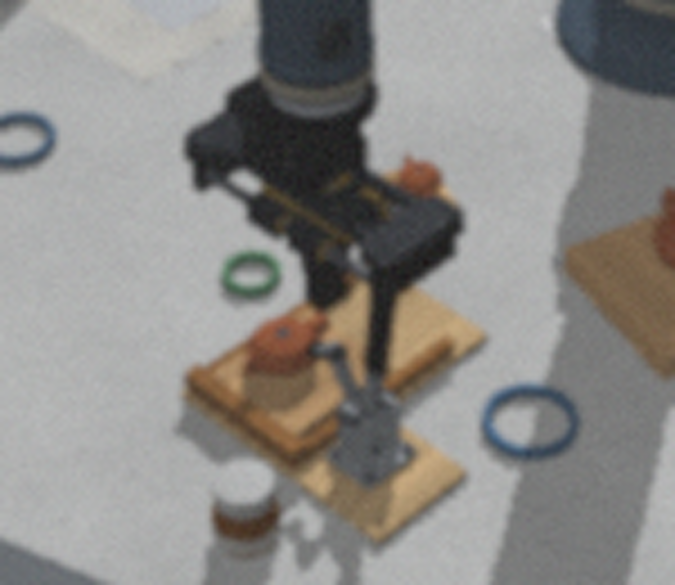

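The scene crop shows the closed fingers at about (325,285), beside the upright lever at (380,330), with the gripper's body above it. I'll push the lever over along its arc.

Emit:
{"method": "arm_command", "body": {
  "rotation": [
    [0, 0, 0],
    [0, 0, 0],
    [0, 0, 0],
    [0, 0, 0],
    [0, 0, 0]
  ],
  "travel": [
    [0.005, 0.12, 0.01],
    [0.005, 0.22, 0.016],
    [0.005, 0.32, 0.022],
    [0.005, 0.41, 0.04],
    [0.005, 0.5, 0.07]
  ],
  "hand": [-1, -1, -1, -1, -1]
}}

```text
clock: 8.52
eef_pos: [614.4, 39.6, 130.5]
tcp_rot: [-0.001, 0.145, 0.989, -0.002]
force: [-1.4, -5.9, -0.7]
width: 0.6
grip_force: 2.2
```

Emit:
{"method": "arm_command", "body": {
  "rotation": [
    [0, 0, 0],
    [0, 0, 0],
    [0, 0, 0],
    [0, 0, 0],
    [0, 0, 0]
  ],
  "travel": [
    [0, 0.07, 0.03],
    [0, 0.13, 0.07],
    [0, 0.19, 0.11],
    [0, 0.24, 0.155],
    [0, 0.28, 0.2]
  ],
  "hand": [-1, -1, -1, -1, -1]
}}

```text
clock: 9.15
eef_pos: [627.9, 83.2, 100.6]
tcp_rot: [0.0, 0.144, 0.99, 0.0]
force: [-0.4, 0.8, -0.4]
width: 0.5
grip_force: 0.0
```

Run:
```python
from h import *
sync()
d=snap('scene','s6')
cv2.imwrite('pics/s6.png',cv2.resize(d['pixels'][150:280,180:330][:,:,::-1],None,fx=4.5,fy=4.5,interpolation=cv2.INTER_CUBIC))
```

```text
cradle [ 14.8 165.5 100.6] 0.5059362266479611 9.15 [-0.4  0.8 -0.4]
```

View pics/s6.png

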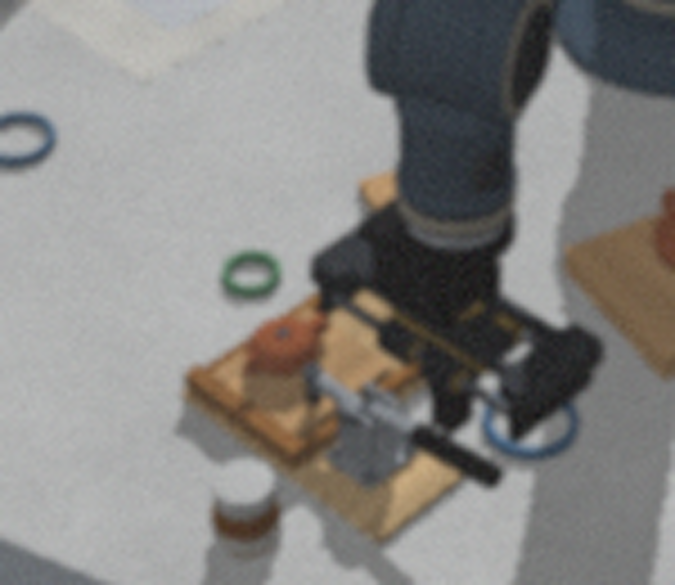

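The lever now lies nearly horizontal, with its grip at (455,455) and the foot down on the board at about (315,390). I retreat upward and check.

Emit:
{"method": "arm_command", "body": {
  "rotation": [
    [0, 0, 0],
    [0, 0, 0],
    [0, 0, 0],
    [0, 0, 0],
    [0, 0, 0]
  ],
  "travel": [
    [0, 0, -0.2],
    [0, 0, -0.4],
    [0, 0, -0.6],
    [0, 0, -0.8],
    [0, 0, -0.8]
  ],
  "hand": [-1, -1, -1, -1, -1]
}}

```text
clock: 9.82
eef_pos: [629.3, 82.0, 223.7]
tcp_rot: [0.003, 0.145, 0.989, 0.001]
force: [0.8, 0.6, -0.2]
width: 0.4
grip_force: 0.0
```

Emit:
{"method": "arm_command", "body": {
  "rotation": [
    [0, 0, 0],
    [0, 0, 0],
    [0, 0, 0],
    [0, 0, 0],
    [0, 0, 0]
  ],
  "travel": [
    [0.1, 0.25, 0],
    [0.2, 0.5, 0],
    [0.3, 0.75, 0],
    [0.4, 1, 0],
    [0.4, 1, 0]
  ],
  "hand": [-1, -1, -1, -1, -1]
}}

```text
clock: 10.45
eef_pos: [610.9, 247.9, 218.9]
tcp_rot: [-0.002, 0.141, 0.99, 0.0]
force: [0.4, -0.2, 0.4]
width: 0.5
grip_force: 0.0
```

Run:
```python
from h import *
sync()
d=snap('top','t7')
cv2.imwrite('pics/t7.png',cv2.resize(d['pixels'][135:265,215:355][:,:,::-1],None,fx=4.5,fy=4.5,interpolation=cv2.INTER_CUBIC))
for n,u,v,z in [('lamp',0,0,0)]: pass
```

```text
cradle [-48.7 318.4 218.9] 0.5458756569323214 10.45 [ 0.4 -0.2  0.4]
```

View pics/t7.png

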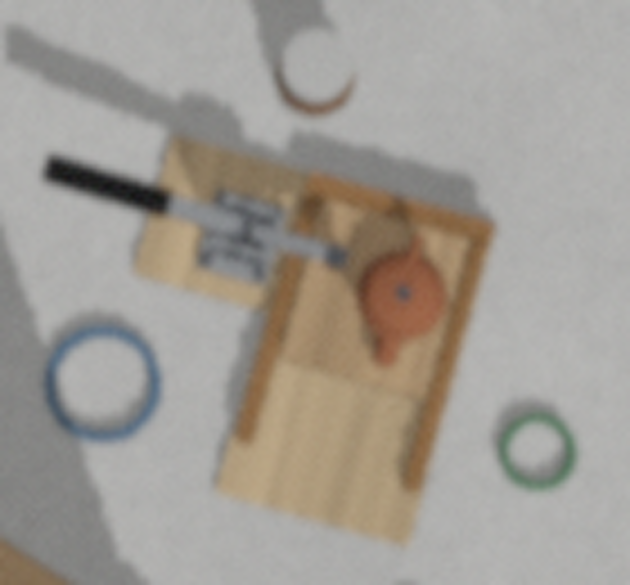

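The lever is locked, with its grip at (105,185), and the foot is on the board at (335,257). The board's rear edge is at (285,363)–(420,400), and the bystanders haven't moved. One numeric check, then I hand in.

Run:
```python
from h import *
d=dict(np.load('pics/t7.npz'))
for u,v,z in [(403,292,56),(285,363,26),(420,400,26),(48,168,77)]: print(w2c(world(d,214.6+u/4.5,134.6+v/4.5,z)))
print(job.close_job())
```

```text
[  2.7 -14.6  56. ]
[-54.   40.8  26. ]
[-53.5 -43.1  26. ]
[ 13.7 203.2  77. ]
the job is handed in; nothing more can be done
None
```

The job is handed in: the board was pushed home until it stalled against the end stop, and the lever snapped down into lock with the foot on the board. In the last image the lamp sat within about 1 mm of its home position; the board's rear edge read 4 mm short, but on a blurry edge. I did not measure the foot's force, and the hand-in returned no verdict.

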